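Swap the empty tip box for a full one from the bench drawer

TASK

Pull the cabinet's top drawer out to its stop, put the empty white tip box from the black tray away in a free bay of the drawer, set the full blue tip box from the drawer down on the black tray in its place, and push the drawer fully shut. Keep the boxes upright and set them down rather than drop them; the yellow box stays in the drawer, the lower drawer stays shut, and everything else stays where it stands.

Things in the scene. Friction and masses are not known exactly. Their poses are not given: they have to be found in the camera images.
- top_drawer (a joint): how far the cabinet's blue-fronted top drawer is out: 0 m shut, 0.17 m at its stop; it may start a little ajar, and slides with about 1.5 N of friction plus light damping; it stays where it is left
- top_drawer_handle (a point): middle of the top drawer's steel bar handle: round bar about 10 mm thick, 120 mm long (along y), axis 42 mm in front of the drawer's face (36 mm clear gap for a finger) and 22 mm below the cabinet's top, on a post at each end; moves with the drawer. Axes as the cabinet's: the drawer comes out along -x
- bays (a point): floor centre of the top drawer's middle bay; moves with the drawer, axes as the cabinet's. Three bays side by side at y = 0 and +-91 mm, each 150 mm (x) by 86 mm, walls and dividers 34 mm high; front panel 97 mm towards -x, rising 80 mm above this floor. The middle bay is empty; the outer two hold the blue and the yellow box, either way round. At the stop all bays are clear of the cabinet
- cab: white bench cabinet, 240 mm deep (x), 310 mm wide (y), 170 mm tall, fixed; two blue-fronted drawers, one above the other. Origin: centre of its underside; its front faces its own -x; z up
- low_drawer (a joint): how far the lower drawer is out: 0 m shut (as it starts)
- full_box: the full tip box: blue, black grip ridge, yellow dots on the lid; 100 mm long (x), 64 wide (y), 42 tall; on the middle of the lid a grip ridge to lift it by, 60 mm along x, 16 thick across y, 26 high (its top 68 mm above the underside). About 0.18 kg. Origin: centre of the underside; z up; both ends alike. Starts in an outer bay of the top drawer
- empty_box: the empty tip box: white, red grip ridge, black dots on the lid; 100 mm long (x), 64 wide (y), 42 tall; on the middle of the lid a grip ridge to lift it by, 60 mm along x, 16 thick across y, 26 high (its top 68 mm above the underside). About 0.18 kg. Origin: centre of the underside; z up; both ends alike. Starts on the black tray
- yellow_box: plain yellow box without a ridge, 90 x 60 x 40 mm, lying in the other outer bay of the top drawer. Origin: centre of the underside
- tray: shallow black tray fixed on the bench, 140 mm (x) by 104 mm (y), inside 130 x 94 mm, floor 5 mm thick, lips 10 mm high over the bench. Origin: centre of its underside; z up. A box lies in it with its length along the tray's length
- jar: small amber glass jar, 48 mm across, 55 mm tall, standing on the cabinet's top. Origin: centre of the underside
- beaker: empty glass beaker, 70 mm across, 90 mm tall. Origin: centre of the underside
- bottle: clear plastic bottle with a blue cap, 68 mm across, 150 mm tall. Origin: centre of the underside
- burner: steel lab burner with a blue collar on top, round foot 90 mm across, 156 mm tall. Origin: centre of the underside
- timer: flat white bench timer, 60 x 60 x 18 mm. Origin: centre of the underside
- marker: white marker pen with a green cap lying on the bench, 120 mm long, 15 mm thick. Origin: middle of the white barrel's underside

How it is judged:
By the outcome, as a careful person would: the job done as asked, in the order asked, and still so for the second after the job is handed in, with the robot touching nothing.
It also fails if it takes over 72 s, if anything falls off the work surface, if the arm or the gripper's body presses on something with over 40 N, if the wrist force passes 120 N, or if a joint passes its speed limit or range.

ROBOT

A 7-joint arm with a two-finger parallel gripper is mounted at the origin on the work surface. World frame = base frame: x ahead of the robot, y to its left, z up, the work surface at z = 0. Lengths are in m, angles in rad, forces in N, time in s.
With the tool pointing down it reaches from about 0.4 to 0.85 m from the base axis. Payload 4.5 kg.
Tool frame: the origin (TCP) lies between the finger pads; the fingertips stand 19 mm ahead of it and the grasp point (between the pads) is the TCP (r.tips_ahead is the distance from the TCP to the fingertips, in m); z points along the fingers, y is the line along which they close (so a half turn about z gives the same grasp; the last joint's range is limited). The gripper opens to 88 mm and grips with 3 to 60 N. Pads are 18 mm wide; open, the fingers measure 123 mm over their backs; the gripper's body (75 mm by 187 mm) begins 45 mm behind the grasp point.
Start: joints at [-1.314, 0.689, -0.195, 1.565, 0.157, 0.902, -0.215], TCP at [0.138, 0.61, 0.258] pointing down, gripper open.
Joint ranges: [-3.01, 3.01], [-0.46, 2.08], [-1.47, 1.51], [0.13, 2.56], [-1, 4.14], [0.04, 2.09], [-2.66, 2.66]. Speed limits (rad/s): [2.57, 2.57, 3.14, 3.14, 3.14, 3.14, 3.14].

INTERFACE

Orientations are given as a unit quaternion [x, y, z, w].
In Python, from plant import r, cams, models gives the robot as it stands. The module is installed in compiled form; this text tells all that it offers.
- The arm moves only by the tool jog_arm, never from a script. Its arguments are lists of equal length, an entry for each row: "turn": the turn, a rotation vector about the tool's x, y, z in rad, a list of three; "translation": the shift along the tool's x, y, z in m, a list of three; "grip": the closure, from 0 (fully open) to 1 (shut). In form: {"turn": [[ax, ay, az], ...], "translation": [[tx, ty, tz], ...], "grip": [grip, ...]}. A call has 1 to 20 rows; each row is the pose to reach, as a shift and turn from the pose commanded when the call began, along the tool's axes at that moment; what a row does not reach only later rows make up. A row lasts 1/8 s, in which the tool goes at most 62.5 mm and 10.7 degrees, less where a joint would pass 70% of its speed; a pose out of reach is approached as far as the arm can. A call with a gripper value outside its range is refused whole. The fingers move at their own pace and stop on an object; "force" is the grip in N (left out, the last holds). Time passes only in rows, so rows that repeat a pose let the fingers close. It gives the time, the measured TCP pose, the force, the opening and the grip force at its end, in the units of the state.
- r.get_state(): the state, without advancing time (a new reading comes with each control period).
- cams.snapshot(name): name is "scene" or "top" or "wrist"; returns the picture (384x512x3 uint8, red, green, blue); there is no depth.
- cams.camera_params(name): a dict with "fx", "fy", "cx", "cy" (pixels), "k1" (the pictures are not rectified: a ray, as slopes to the right and down, at radius r is drawn at 1 + k1 r^2 times it, then the intrinsics apply), "eye" and "orientation" of the camera in the world. Camera axes: x right, y up, looking along -z (the intrinsics and any distortion apply to the point x, -y, -z); pixel columns grow to the right and rows downward; lengths in m; the calibration is good to about 2 mm. A picture is of the moment at which its call begins: read the wrist's pose just before it. camera_params takes no time and is no camera call; for the wrist camera it gives the pose at the moment of the call.
- r.finish_job(): hands the job in; it is judged then, once.
Trained networks look in the newest picture that a camera, given by its name, has taken for a name from the list of things; names that differ only in an ending like _2 or _b are one class to them, and where a whole thing is asked for, a point or a joint stands for the part that bears it (a point fixed in the world has none). Each returns a list of dicts, best first, with "p" (0 to 1); they miss things now and then, are a little off and sometimes report something else, mostly with a low value. They report only what shows in the picture. A call takes as long as a camera call.
- models.find_in(camera, name): "position" ([x, y, z] in m, in world coordinates, good to about 4 mm: the middle of the surface that is visible of it).
- models.masks_of(camera, name): "pixels" (384x512 bool, what is visible of it).
- models.place_of(camera, name): "position" ([x, y, z] in m, in world coordinates, good to about 4 mm: a listed point, or the origin of a listed thing).
The state is a dict: "clock": time; "q": joint angles; "qd": joint speeds; "joint_torque": joint torques, N m; "tool_pos": TCP position; "eef_rot": TCP orientation; "contact_force": force on the tool from outside, world axes, zero at the start; "moment": the same for the moment, N m; "opening": opening from 0.0 (shut) to 1.0 (fully open); "finger_force": force on a finger pad.
Only numpy, scipy, OpenCV 4.12 (cv2) and the standard library are available. Lean on these libraries where they do the work, as an engineer would, in place of code of your own. Each camera call takes 0.05 s, during which the arm holds its last target. There are 200 camera calls.

## Working session

There is one attempt and no reset: what is moved stays moved. The work goes in short steps, Python scripts to look and compute and a tool call to move; the robot and the scene stay as the last step left them, time stands still between calls to the robot, and variables do not carry over. Pictures are saved under pics/ and viewed, at most 13 in all, crops included, and the job is handed in when it is done.

Besides the shell and the picture viewer there is one more tool, called after ">>>" by a JSON object that holds its "op" and its "data". jog_arm: Moves the arm, as the interface text tells. Its arguments: {"type":"object","properties":{"turn":{"type":"array"},"translation":{"type":"array"},"grip":{"type":"array"},"force":{"type":"number"}},"required":["turn","translation","grip"]}

```bash
mkdir -p pics; cat > h.py <<'E'
import numpy as np, cv2
from plant import r, cams, models
from scipy.spatial.transform import Rotation as R
def save(c,n):
    im=cams.snapshot(c); cv2.imwrite(f'pics/{n}.png',im[:,:,::-1]); return im
def pose():
    s=r.get_state(); return np.array(s['tool_pos']),R.from_quat(s['eef_rot'])
def ray(c,u,v,z,P=None):
    P=P or cams.camera_params(c)
    x=(u-P['cx'])/P['fx'];y=(v-P['cy'])/P['fy'];a,b=x,y
    for _ in range(20):
        k=1+P['k1']*(a*a+b*b);a,b=x/k,y/k
    d=R.from_quat(P['orientation']).apply([a,-b,-1]);e=np.array(P['eye'])
    return e+d*(z-e[2])/d[2]
E
python3 - <<'E'
from h import *
a=save('top','top0');b=save('scene','scene0')
cv2.imwrite('pics/both.png',cv2.resize(np.vstack([a,b]),None,fx=.78,fy=.78)[:,:,::-1])
np.set_printoptions(precision=4,suppress=True)
s=r.get_state();print(s)
print(R.from_quat(s['eef_rot']).as_matrix())
for n in ['top_drawer_handle','bays','cab','full_box','empty_box','yellow_box','tray','jar','beaker','bottle','burner','timer','marker']:
    for c in ['top','scene']:
        print(n,c,[(np.round(d['position'],3).tolist(),round(d['p'],2)) for d in models.place_of(c,n)[:2]])
E
```

```text
{'clock': 0.1, 'q': array([-1.3142,  0.6899, -0.1945,  1.5662,  0.1573,  0.9025, -0.2151]), 'qd': array([ 0.0001, -0.002 , -0.001 , -0.0027,  0.0002,  0.0012, -0.0006]), 'joint_torque': array([ -0.0024, -52.8502,  -1.2714, -15.3837,  -0.0526,   0.002 ,
         0.    ]), 'tool_pos': array([0.138, 0.609, 0.257]), 'eef_rot': array([ 0.1111,  0.9938, -0.0008, -0.    ]), 'contact_force': array([-0.0477,  0.1716,  0.7448]), 'moment': array([ 0.0027, -0.0203,  0.0316]), 'finger_force': 0.0, 'opening': 1.0008722185713488}
[[-0.9753  0.2209 -0.0002]
 [ 0.2209  0.9753 -0.0016]
 [-0.0001 -0.0016 -1.    ]]
top_drawer_handle top [([0.601, -0.137, 0.146], 0.74)]
top_drawer_handle scene [([0.606, -0.14, 0.145], 0.85)]
bays top []
bays scene [([0.705, 0.163, 0.0], 0.39)]
cab top []
cab scene [([0.462, 0.305, 0.003], 0.5)]
full_box top []
full_box scene []
empty_box top [([0.459, 0.308, 0.004], 0.69)]
empty_box scene [([0.463, 0.303, 0.005], 0.65)]
yellow_box top [([0.459, 0.312, 0.004], 0.52)]
yellow_box scene []
tray top [([0.459, 0.312, 0.001], 0.98)]
tray scene [([0.458, 0.312, 0.001], 0.64)]
jar top [([0.731, -0.251, 0.17], 0.79)]
jar scene [([0.737, -0.253, 0.173], 0.8), ([0.72, 0.292, 0.002], 0.56)]
beaker top [([0.706, 0.164, 0.004], 0.85), ([0.403, -0.486, 0.0], 0.27)]
beaker scene [([0.704, 0.161, -0.001], 0.81), ([0.361, 0.083, -0.003], 0.43)]
bottle top [([0.63, 0.435, 0.002], 0.68)]
bottle scene [([0.634, 0.44, -0.0], 0.9)]
burner top [([0.399, -0.486, 0.002], 0.77), ([0.461, 0.308, 0.007], 0.16)]
burner scene [([0.401, -0.487, -0.005], 0.94)]
timer top [([0.719, 0.286, -0.0], 0.81)]
timer scene [([0.717, 0.29, 0.0], 0.88)]
marker top [([0.372, 0.084, -0.001], 0.75), ([0.4, -0.487, -0.001], 0.73)]
marker scene [([0.365, 0.082, -0.002], 0.68), ([0.734, -0.257, 0.171], 0.33)]
```

View pics/both.png

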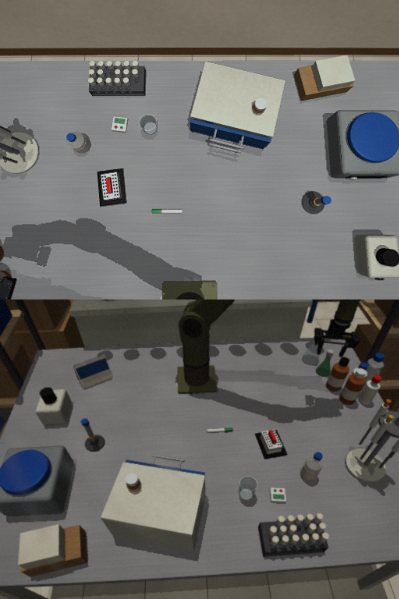

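```bash
python3 - <<'E'
from h import *
im=cv2.imread('pics/top0.png')
cv2.imwrite('pics/crop.png',cv2.resize(im[70:290,100:380],None,fx=2.8,fy=2.7,interpolation=cv2.INTER_CUBIC))
cams.snapshot('top')
P=cams.camera_params('top')
def rect(m,z):
    m=m.astype(np.uint8); c=max(cv2.findContours(m,0,2)[0],key=cv2.contourArea)[:,0]
    w=np.array([ray('top',u,v,z,P)[:2] for u,v in c],np.float32)
    (x,y),s,a=cv2.minAreaRect(w); return np.round([x,y,*s,a],3)
for n,z in [('tray',.01),('empty_box',.047),('top_drawer_handle',.148),('cab',.17),('top_drawer',.15),('marker',.01)]:
    for d in models.masks_of('top',n)[:2]: print(n,round(d['p'],2),d['pixels'].sum(),rect(d['pixels'],z))
hsv=cv2.cvtColor(im,cv2.COLOR_BGR2HSV)
m=((hsv[...,2]>175)&(np.indices(hsv.shape[:2])[1]>235)&(np.indices(hsv.shape[:2])[1]<372)&(np.indices(hsv.shape[:2])[0]<178)&(np.indices(hsv.shape[:2])[0]>78)).astype(np.uint8)
m=cv2.morphologyEx(m,cv2.MORPH_OPEN,np.ones((5,5)))
print(m.sum(),rect(m,.17))
print(P['eye'])
E
```

```text
tray 0.85 680 [0.458 0.311 0.141 0.105 7.415]
tray 0.16 795 [0.464 0.314 0.108 0.073 9.611]
empty_box 0.56 803 [0.458 0.305 0.104 0.071 9.318]
top_drawer_handle 0.8 1738 [ 0.632 -0.145  0.302  0.078 76.943]
cab 0.96 10021 [ 0.73  -0.17   0.312  0.315 75.483]
top_drawer 0.64 1506 [ 6.3200e-01 -1.4600e-01  2.9900e-01  7.0000e-02  7.5536e+01]
marker 0.74 177 [0.365 0.091 0.015 0.113 0.029]
7563 [ 0.771 -0.18   0.306  0.222 75.517]
[ 0.31468602 -0.01787237  1.4374499 ]
```

View pics/crop.png

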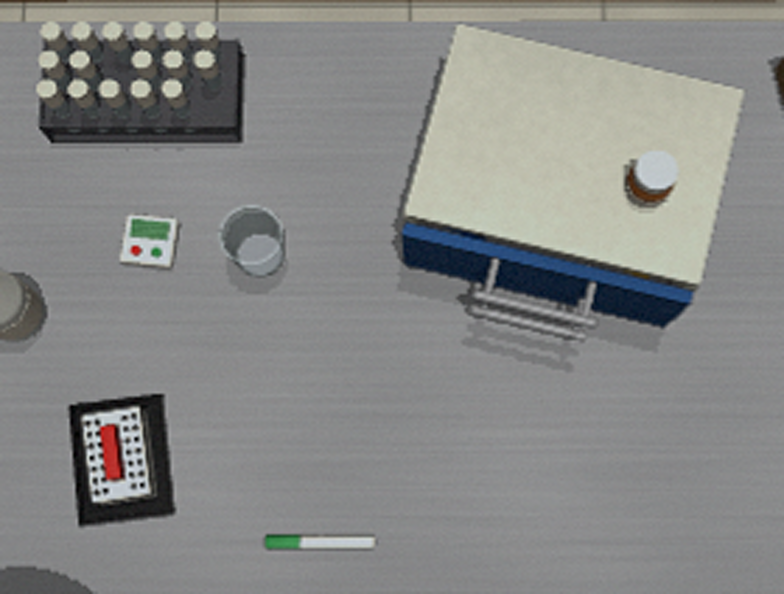

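```bash
cat >> h.py <<'E'
def go(xyz,ydeg,base=None):
    """tool-frame shift and turn to reach xyz, tool down, tool y at world heading ydeg (mod 180)"""
    p,q=base or pose()
    h=np.radians(ydeg); best=None
    for s in (0,np.pi):
        y=np.array([np.cos(h+s),np.sin(h+s),0]);z=np.array([0,0,-1.])
        t=q.inv()*R.from_matrix(np.column_stack([np.cross(y,z),y,z]))
        v=t.as_rotvec()
        if best is None or np.linalg.norm(v)<np.linalg.norm(best): best=v
    print('turn',np.round(best,3).tolist(),'trans',np.round(q.inv().apply(np.array(xyz)-p),4).tolist())
E
python3 - <<'E'
from h import *
go([.59,-.135,.26],-14.5)
E
```

```text
turn [0.0, 0.0, -1.54] trans [-0.6052, -0.6263, -0.0023]
```

>>> {"op": "jog_arm", "data": {"turn": [[0,0,1.602],[0,0,1.602],[0,0,1.602],[0,0,1.602],[0,0,1.602],[0,0,1.602],[0,0,1.602],[0,0,1.602],[0,0,1.602],[0,0,1.602],[0,0,1.602],[0,0,1.602],[0,0,1.602],[0,0,1.602],[0,0,1.602],[0,0,1.602]], "translation": [[-0.605,-0.626,-0.002],[-0.605,-0.626,-0.002],[-0.605,-0.626,-0.002],[-0.605,-0.626,-0.002],[-0.605,-0.626,-0.002],[-0.605,-0.626,-0.002],[-0.605,-0.626,-0.002],[-0.605,-0.626,-0.002],[-0.605,-0.626,-0.002],[-0.605,-0.626,-0.002],[-0.605,-0.626,-0.002],[-0.605,-0.626,-0.002],[-0.605,-0.626,-0.002],[-0.605,-0.626,-0.002],[-0.605,-0.626,-0.002],[-0.605,-0.626,-0.002]], "grip": [0.7,0.7,0.7,0.7,0.7,0.7,0.7,0.7,0.7,0.7,0.7,0.7,0.7,0.7,0.7,0.7]}}

```text
clock: 3.75
tool_pos: [0.5895, -0.1337, 0.2594]
eef_rot: [0.791, 0.612, 0.0, -0.001]
contact_force: [-0.0, 0.0, -0.2]
opening: 0.301
finger_force: 0.0
```

```bash
python3 - <<'E'
from h import *
np.set_printoptions(precision=4,suppress=True)
s=r.get_state();print(s['clock'],s['q'],s['tool_pos'],R.from_quat(s['eef_rot']).as_matrix(),s['opening'])
save('wrist','w1')
for n in ['top_drawer_handle','cab']:
  for d in models.place_of('wrist',n)[:2]: print(n,d)
for d in models.masks_of('wrist','top_drawer_handle')[:1]: print(d['p'],d['pixels'].sum())
E
```

```text
3.75 [ 0.0577  0.6622  0.1582  1.639  -0.1306  0.8518  0.0156] [ 0.5895 -0.1337  0.2594] [[ 0.2509  0.968  -0.0008]
 [ 0.968  -0.2509  0.0014]
 [ 0.0011 -0.0012 -1.    ]] 0.30123724648298555
top_drawer_handle {'position': [0.6086, -0.1387, 0.1502], 'p': 0.88}
0.92 15042
```

View pics/w1.png

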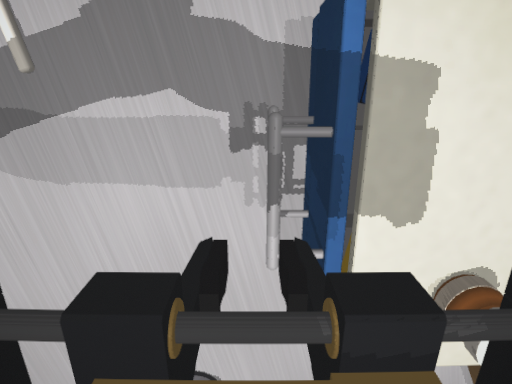

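```bash
python3 - <<'E'
from h import *
a=ray('wrist',274.5,115,.148);b=ray('wrist',272.5,265,.148);print(a,b,(a+b)/2)
d=a-b;print(np.linalg.norm(d),np.degrees(np.arctan2(d[1],d[0])))
c=ray('wrist',379,5,.17);e=ray('wrist',348,265,.17);d=c-e;print(c,e,np.degrees(np.arctan2(d[1],d[0])))
go([.604,-.137,.153],-14.5)
E
```

```text
[ 0.62168697 -0.07549321  0.148     ] [ 0.59163319 -0.19677634  0.148     ] [ 0.60666008 -0.13613477  0.148     ]
0.12495129173586296 76.08253572878151
[ 0.69732074 -0.02507603  0.17      ] [ 0.65038765 -0.19823259  0.17      ] 74.83467304672646
turn [-0.001, -0.001, 0.002] trans [-0.0006, 0.0152, 0.1068]
```

>>> {"op": "jog_arm", "data": {"turn": [[0,0,0],[0,0,0],[0,0,0],[0,0,0],[0,0,0],[0,0,0],[0,0,0],[0,0,0],[0,0,0]], "translation": [[0.001,0.018,0.04],[0.001,0.018,0.07],[0.001,0.018,0.1],[0.001,0.018,0.106],[0.001,0.018,0.106],[0.001,0.018,0.106],[0.001,0.018,0.106],[0.001,0.018,0.106],[0.001,0.018,0.106]], "grip": [0.7,0.7,0.7,0.7,0.7,1,1,1,1], "force": 15}}

```text
clock: 5.08
tool_pos: [0.6081, -0.1382, 0.1548]
eef_rot: [0.791, 0.612, 0.001, 0.001]
contact_force: [-1.2, 0.8, 5.9]
opening: 0.117
finger_force: 15.0
```

>>> {"op": "jog_arm", "data": {"turn": [[0,0,0],[0,0,0],[0,0,0],[0,0,0],[0,0,0],[0,0,0],[0,0,0],[0,0,0],[0,0,0],[0,0,0],[0,0,0],[0,0,0]], "translation": [[0,-0.01,0],[0,-0.025,0],[0,-0.045,0],[0,-0.065,0],[0,-0.085,0],[0,-0.105,0],[0,-0.125,0],[0,-0.14,0],[0,-0.148,0],[0,-0.154,0],[0,-0.158,0],[0,-0.158,0]], "grip": [1,1,1,1,1,1,1,1,1,1,1,1]}}

```text
clock: 6.58
tool_pos: [0.4549, -0.0986, 0.1547]
eef_rot: [0.791, 0.612, 0.001, 0.001]
contact_force: [-0.4, -0.4, 10.7]
opening: 0.121
finger_force: 15.0
```

>>> {"op": "jog_arm", "data": {"turn": [[0,0,0],[0,0,0],[0,0,0],[0,0,0],[0,0,0]], "translation": [[0,-0.004,-0.001],[0,-0.008,-0.002],[0,-0.011,-0.003],[0,-0.014,-0.003],[0,-0.014,-0.003]], "grip": [1,1,1,1,1]}}

```text
clock: 7.2
tool_pos: [0.4441, -0.0958, 0.156]
eef_rot: [0.791, 0.612, 0.002, 0.003]
contact_force: [8.4, -2.1, -21.0]
opening: 0.121
finger_force: 15.0
```

>>> {"op": "jog_arm", "data": {"turn": [[0,0,0],[0,0,0],[0,0,0],[0,0,0],[0,0,0],[0,0,0],[0,0,0]], "translation": [[0,0.003,0.002],[0,0.003,0.002],[0,0.003,0.002],[0,0.003,-0.03],[0,0.003,-0.07],[0,0.003,-0.12],[0,0.003,-0.145]], "grip": [1,0.7,0.7,0.7,0.7,0.7,0.7]}}

```text
clock: 8.07
tool_pos: [0.4439, -0.0958, 0.304]
eef_rot: [0.791, 0.612, 0.001, 0.001]
contact_force: [-0.1, -0.1, -1.0]
opening: 0.306
finger_force: 0.0
```

```bash
python3 - <<'E'
from h import *
np.set_printoptions(precision=4,suppress=True)
im=save('top','t2')
P=cams.camera_params('top')
for n in ['full_box','yellow_box','bays','top_drawer_handle']:
  for d in models.place_of('top',n)[:2]: print(n,d)
for d in models.masks_of('top','full_box')[:1]:
  m=d['pixels'].astype(np.uint8);c=max(cv2.findContours(m,0,2)[0],key=cv2.contourArea)[:,0]
  print(d['p'],cv2.minAreaRect(np.array([ray('top',u,v,.13,P)[:2] for u,v in c],np.float32)))
cv2.imwrite('pics/t2c.png',cv2.resize(im[110:250,220:360,::-1],None,fx=4,fy=4,interpolation=cv2.INTER_CUBIC))
p,q=pose();print(p,r.get_state()['clock'])
E
```

```text
full_box {'position': [0.5921, -0.0423, 0.0767], 'p': 0.72}
yellow_box {'position': [0.5418, -0.2111, 0.0797], 'p': 0.66}
bays {'position': [0.5824, -0.1292, 0.0767], 'p': 0.82}
0.95 ((0.5866151452064514, -0.03882044926285744), (0.06451186537742615, 0.10227609425783157), 63.9758186340332)
[ 0.4429 -0.0954  0.3005] 8.375
```

View pics/t2c.png

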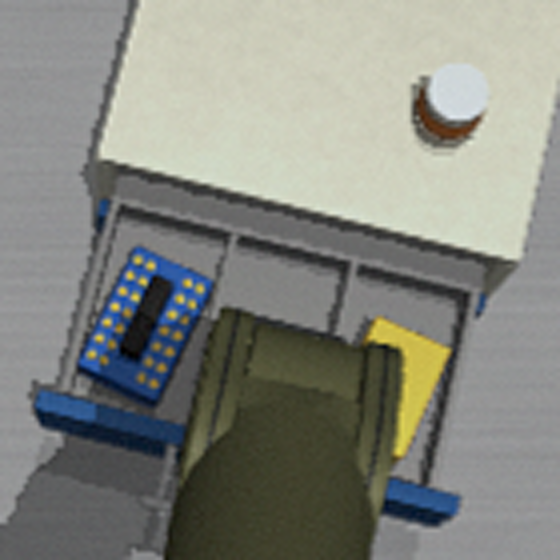

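```bash
python3 - <<'E'
from h import *
go([.459,.306,.20],98.5)
E
```

```text
turn [-0.002, 0.002, 1.169] trans [0.3926, -0.0849, 0.1007]
```

>>> {"op": "jog_arm", "data": {"turn": [[0,0,-1.972],[0,0,-1.972],[0,0,-1.972],[0,0,-1.972],[0,0,-1.972],[0,0,-1.972],[0,0,-1.972],[0,0,-1.972],[0,0,-1.972],[0,0,-1.972],[0,0,-1.972],[0,0,-1.972],[0,0,-1.972]], "translation": [[0.393,-0.085,0.1],[0.393,-0.085,0.1],[0.393,-0.085,0.1],[0.393,-0.085,0.1],[0.393,-0.085,0.1],[0.393,-0.085,0.1],[0.393,-0.085,0.1],[0.393,-0.085,0.1],[0.393,-0.085,0.1],[0.393,-0.085,0.1],[0.393,-0.085,0.1],[0.393,-0.085,0.1],[0.393,-0.085,0.1]], "grip": [0.4,0.4,0.4,0.4,0.4,0.4,0.4,0.4,0.4,0.4,0.4,0.4,0.4]}}

```text
clock: 10.0
tool_pos: [0.46, 0.3057, 0.2009]
eef_rot: [-0.073, 0.997, -0.0, -0.001]
contact_force: [0.1, -0.1, -0.2]
opening: 0.601
finger_force: 0.0
```

```bash
python3 - <<'E'
from h import *
s=r.get_state();print(s['tool_pos'],s['q'],R.from_quat(s['eef_rot']).as_euler('zyx',degrees=True))
im=save('wrist','w2')
for n in ['empty_box','tray']:
  for d in models.place_of('wrist',n)[:1]: print(n,d)
h=cv2.cvtColor(im,cv2.COLOR_RGB2HSV);m=(((h[...,0]<8)|(h[...,0]>172))&(h[...,1]>150)&(h[...,2]>70)).astype(np.uint8)
m=cv2.morphologyEx(m,cv2.MORPH_OPEN,np.ones((3,3)))
c=max(cv2.findContours(m,0,2)[0],key=cv2.contourArea)[:,0]
w=np.array([ray('wrist',u,v,.073)[:2] for u,v in c],np.float32);print(cv2.minAreaRect(w))
# full box and drawer from the top camera, arm out of the way
im=save('top','t3')
for n in ['full_box','bays','tray']:
  for d in models.place_of('top',n)[:1]: print(n,d)
E
```

```text
[0.46003165 0.30573278 0.20094278] [-0.45975509  0.68723348 -0.3505476   1.83813561  0.35338138  0.67923715
  0.70125124] [ 1.71664315e+02 -8.04361199e-02  1.79963535e+02]
empty_box {'position': [0.4671, 0.3075, 0.0046], 'p': 0.86}
((0.4596944749355316, 0.30809319019317627), (0.0627230629324913, 0.014897376298904419), 9.58357048034668)
full_box {'position': [0.595, -0.0415, 0.076], 'p': 0.65}
```

View pics/w2.png

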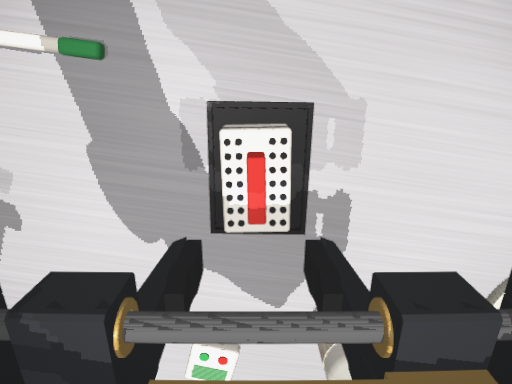

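>>> {"op": "jog_arm", "data": {"turn": [[0,0,-0.02],[0,0,-0.02],[0,0,-0.02],[0,0,-0.02],[0,0,-0.02],[0,0,-0.02],[0,0,-0.02],[0,0,-0.02],[0,0,-0.02],[0,0,-0.02],[0,0,-0.02]], "translation": [[0,0.002,0.05],[0,0.002,0.09],[0,0.002,0.115],[0,0.002,0.126],[0,0.002,0.131],[0,0.002,0.131],[0,0.002,0.131],[0,0.002,0.131],[0,0.002,0.131],[0,0.002,0.131],[0,0.002,0.131]], "grip": [0.5,0.6,0.6,0.6,0.6,0.6,0.9,0.9,0.9,0.9,0.9], "force": 25}}

```text
clock: 11.72
tool_pos: [0.4604, 0.3083, 0.0713]
eef_rot: [-0.083, 0.997, 0.0, 0.0]
contact_force: [-0.2, -0.4, 5.9]
opening: 0.18
finger_force: 25.0
```

```bash
python3 - <<'E'
from h import *
go([.5819,-.1298,.28],75.5)
E
```

```text
turn [0.001, 0.001, 0.42] trans [-0.0471, -0.4521, -0.2089]
```

>>> {"op": "jog_arm", "data": {"turn": [[0,0,0],[0,0,0],[0,0,0],[0,0,0],[0,0,0],[0,0,0.03],[0,0,0.07],[0,0,0.12],[0,0,0.17],[0,0,0.22],[0,0,0.27],[0,0,0.32],[0,0,0.36],[0,0,0.4],[0,0,0.42],[0,0,0.42],[0,0,0.42],[0,0,0.42]], "translation": [[0,0,-0.01],[0,0,-0.04],[0,0,-0.08],[0,0,-0.13],[0,0,-0.18],[-0.001,-0.01,-0.209],[-0.004,-0.04,-0.209],[-0.009,-0.09,-0.209],[-0.015,-0.145,-0.209],[-0.021,-0.2,-0.209],[-0.026,-0.255,-0.209],[-0.032,-0.31,-0.209],[-0.038,-0.365,-0.209],[-0.043,-0.41,-0.209],[-0.046,-0.44,-0.209],[-0.047,-0.452,-0.209],[-0.047,-0.452,-0.209],[-0.047,-0.452,-0.209]], "grip": [0.9,0.9,0.9,0.9,0.9,0.9,0.9,0.9,0.9,0.9,0.9,0.9,0.9,0.9,0.9,0.9,0.9,0.9]}}

```text
clock: 13.98
tool_pos: [0.5814, -0.1276, 0.2798]
eef_rot: [0.125, 0.992, 0.001, -0.0]
contact_force: [0.7, 0.5, -2.1]
opening: 0.183
finger_force: 25.0
```

```bash
python3 - <<'E'
from h import *
s=r.get_state();print(s['tool_pos'],s['q'],R.from_quat(s['eef_rot']).as_euler('zyx',degrees=True))
im=save('wrist','w3')
for c in ['wrist','scene']:
 if c=='scene': cams.snapshot(c)
 for n in ['bays','full_box','empty_box','top_drawer_handle']:
  for d in models.place_of(c,n)[:1]: print(c,n,d)
go([.5819,-.1298,.165],75.5)
E
```

```text
[ 0.58139103 -0.12757827  0.27976052] [ 0.32538833  0.63343764 -0.32278558  1.62801688  0.2363914   0.91945583
  1.23796076] [-1.65689546e+02 -2.72492188e-02 -1.79909898e+02]
wrist full_box {'position': [0.5931, -0.0366, 0.0781], 'p': 0.73}
wrist empty_box {'position': [0.5858, -0.127, 0.2144], 'p': 0.98}
wrist top_drawer_handle {'position': [0.4493, -0.0946, 0.149], 'p': 0.85}
scene bays {'position': [0.5791, -0.127, 0.0795], 'p': 0.73}
scene full_box {'position': [0.5946, -0.0407, 0.0802], 'p': 0.87}
scene empty_box {'position': [0.5836, -0.1348, 0.2113], 'p': 0.65}
scene top_drawer_handle {'position': [0.4489, -0.0965, 0.1446], 'p': 0.9}
turn [0.0, 0.0, 0.0] trans [-0.0002, 0.0, 0.1147]
```

View pics/w3.png

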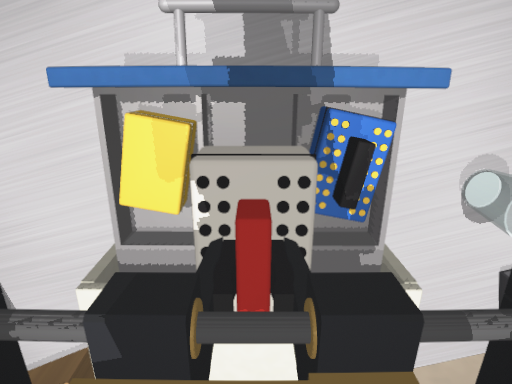

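>>> {"op": "jog_arm", "data": {"turn": [[0,0,0],[0,0,0],[0,0,0],[0,0,0],[0,0,0],[0,0,0],[0,0,0],[0,0,0],[0,0,0],[0,0,0],[0,0,0]], "translation": [[0,0,0.03],[0,0,0.065],[0,0,0.095],[0,0,0.11],[0,0,0.116],[0,0,0.12],[0,0,0.123],[0,0,0.126],[0,0,0.128],[0,0,0.13],[0,0,0.13]], "grip": [0.9,0.9,0.9,0.9,0.9,0.9,0.9,0.9,0.9,0.9,0.9]}}

```text
clock: 15.85
tool_pos: [0.5816, -0.1298, 0.1496]
eef_rot: [0.126, 0.992, 0.0, -0.0]
contact_force: [0.1, -0.3, -1.3]
opening: 0.181
finger_force: 25.0
```

Not in contact yet (about −2 N is the box weight).

>>> {"op": "jog_arm", "data": {"turn": [[0,0,0],[0,0,0],[0,0,0],[0,0,0]], "translation": [[0,0,0.001],[0,0,0.002],[0,0,0.003],[0,0,0.003]], "grip": [0.9,0.9,0.9,0.9]}}

```text
clock: 16.35
tool_pos: [0.5816, -0.1298, 0.1466]
eef_rot: [0.126, 0.992, 0.0, -0.0]
contact_force: [-0.3, 1.5, -1.1]
opening: 0.182
finger_force: 25.0
```

>>> {"op": "jog_arm", "data": {"turn": [[0,0,0],[0,0,0],[0,0,0],[0,0,0]], "translation": [[0,0,0.001],[0,0,0.002],[0,0,0.003],[0,0,0.003]], "grip": [0.9,0.9,0.9,0.9]}}

```text
clock: 16.85
tool_pos: [0.582, -0.1299, 0.1443]
eef_rot: [0.126, 0.992, -0.0, 0.0]
contact_force: [-0.4, 0.2, 4.9]
opening: 0.181
finger_force: 25.0
```

>>> {"op": "jog_arm", "data": {"turn": [[0,0,0],[0,0,0],[0,0,0],[0,0,0],[0,0,0],[0,0,0]], "translation": [[0,0,0],[0,0,0],[0,0,0],[0,0,-0.02],[0,0.03,-0.07],[0,0.06,-0.12]], "grip": [0.6,0.5,0.5,0.5,0.5,0.5]}}

```text
clock: 17.6
tool_pos: [0.5965, -0.0714, 0.2646]
eef_rot: [0.127, 0.992, 0.0, -0.001]
contact_force: [0.5, -0.3, 1.0]
opening: 0.499
finger_force: 0.0
```

```bash
python3 - <<'E'
from h import *
s=r.get_state();print(s['tool_pos'],s['clock'],R.from_quat(s['eef_rot']).as_euler('zyx',degrees=True))
im=save('wrist','w4')
for n in ['bays','full_box','empty_box']:
  for d in models.place_of('wrist',n)[:1]: print(n,d)
for n in ['full_box','empty_box']:
  for d in models.masks_of('wrist',n)[:1]:
    m=d['pixels'].astype(np.uint8)
    c=max(cv2.findContours(m,0,2)[0],key=cv2.contourArea)[:,0]
    w=np.array([ray('wrist',u,v,.12)[:2] for u,v in c],np.float32);print(n,cv2.minAreaRect(w))
    if n[0]=='f':
      hull=cv2.fillConvexPoly(np.zeros_like(m),cv2.convexHull(c),1)
      k=((im.max(2)<60)&(cv2.erode(hull,np.ones((7,7)))>0)).astype(np.uint8)
      k=cv2.morphologyEx(k,cv2.MORPH_OPEN,np.ones((5,5)))
      for c in cv2.findContours(k,0,2)[0]:
        if cv2.contourArea(c)>200:
          w=np.array([ray('wrist',u,v,.146)[:2] for u,v in c[:,0]],np.float32);print('ridge',cv2.minAreaRect(w),cv2.minAreaRect(c))
E
```

```text
[ 0.59650953 -0.071354    0.26464239] 17.6 [-1.65463493e+02 -5.78452678e-02 -1.79980196e+02]
full_box {'position': [0.5921, -0.0408, 0.0759], 'p': 0.75}
empty_box {'position': [0.5851, -0.1337, 0.0767], 'p': 0.64}
full_box ((0.5920934677124023, -0.04108712822198868), (0.06454042345285416, 0.10097531974315643), 65.03880310058594)
ridge ((0.5904625654220581, -0.04144755005836487), (0.01821497455239296, 0.06103246659040451), 64.3337631225586) ((289.8482971191406, 176.65728759765625), (23.235485076904297, 75.10307312011719), 12.994616508483887)
empty_box ((0.5794697403907776, -0.12826740741729736), (0.06630469858646393, 0.10168185830116272), 75.67997741699219)
```

View pics/w4.png

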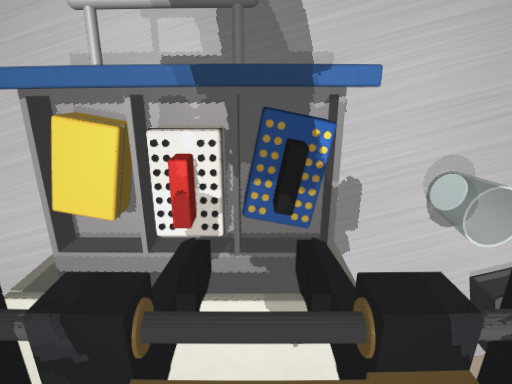

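```bash
python3 - <<'E'
from h import *
go([.591,-.0413,.143],64.6)
E
```

```text
turn [-0.002, -0.003, 0.189] trans [0.012, 0.0299, 0.1193]
```

>>> {"op": "jog_arm", "data": {"turn": [[0,0,0.1],[0,0,0.189],[0,0,0.189],[0,0,0.189],[0,0,0.189],[0,0,0.189],[0,0,0.189],[0,0,0.189],[0,0,0.189],[0,0,0.189],[0,0,0.189]], "translation": [[0.012,0.03,0.03],[0.012,0.03,0.06],[0.012,0.03,0.09],[0.012,0.03,0.11],[0.012,0.03,0.117],[0.012,0.03,0.12],[0.012,0.03,0.12],[0.012,0.03,0.12],[0.012,0.03,0.12],[0.012,0.03,0.12],[0.012,0.03,0.12]], "grip": [0.5,0.5,0.5,0.5,0.5,0.5,0.5,0.9,0.9,0.9,0.9], "force": 25}}

```text
clock: 19.27
tool_pos: [0.5929, -0.0395, 0.144]
eef_rot: [0.219, 0.976, 0.0, 0.0]
contact_force: [0.1, 1.2, 0.9]
opening: 0.18
finger_force: 25.0
```

```bash
python3 - <<'E'
from h import *
for i in range(1):
  cams.snapshot('top')
  for d in models.masks_of('top','tray')[:1]:
    P=cams.camera_params('top');c=max(cv2.findContours(d['pixels'].astype(np.uint8),0,2)[0],key=cv2.contourArea)[:,0]
    print(d['p'],cv2.minAreaRect(np.array([ray('top',u,v,.01,P)[:2] for u,v in c],np.float32)))
  for d in models.place_of('top','tray')[:1]: print(d)
print(pose()[0])
go([.459,.3115,.25],97.0)
E
```

```text
0.56 ((0.45886358618736267, 0.3105236887931824), (0.14423948526382446, 0.10696222633123398), 7.440176010131836)
{'position': [0.4591, 0.311, 0.0013], 'p': 0.7}
[ 0.59285932 -0.03944989  0.14396825]
turn [0.0, 0.001, -0.564] trans [0.2709, 0.2601, -0.106]
```

>>> {"op": "jog_arm", "data": {"turn": [[0,0,0],[0,0,0],[0,0,0],[0,0,0],[0,0,-0.06],[0,0,-0.13],[0,0,-0.2],[0,0,-0.28],[0,0,-0.36],[0,0,-0.44],[0,0,-0.51],[0,0,-0.56],[0,0,-0.571],[0,0,-0.571],[0,0,-0.571]], "translation": [[0,0,-0.01],[0,0,-0.04],[0,0,-0.08],[0,0,-0.12],[0.01,0.01,-0.14],[0.04,0.038,-0.14],[0.08,0.077,-0.14],[0.12,0.115,-0.14],[0.16,0.154,-0.14],[0.2,0.192,-0.13],[0.235,0.225,-0.12],[0.26,0.25,-0.11],[0.271,0.26,-0.106],[0.271,0.26,-0.106],[0.271,0.26,-0.106]], "grip": [0.9,0.9,0.9,0.9,0.9,0.9,0.9,0.9,0.9,0.9,0.9,0.9,0.9,0.9,0.9]}}

```text
clock: 21.3
tool_pos: [0.4599, 0.309, 0.25]
eef_rot: [-0.063, 0.998, -0.001, 0.0]
contact_force: [0.7, -0.1, -2.6]
opening: 0.179
finger_force: 25.0
```

```bash
python3 - <<'E'
from h import *
s=r.get_state();print(s['tool_pos'],s['clock'],R.from_quat(s['eef_rot']).as_euler('zyx',degrees=True))
im=save('wrist','w5')
for n in ['tray','full_box']:
  for d in models.place_of('wrist',n)[:1]: print(n,d)
go([.459,.311,.08],97.4)
E
```

```text
[0.45994237 0.30899915 0.24995268] 21.3 [1.72791984e+02 4.97464392e-02 1.79903681e+02]
tray {'position': [0.4598, 0.307, 0.0006], 'p': 0.67}
full_box {'position': [0.4594, 0.3114, 0.1838], 'p': 0.8}
turn [-0.001, 0.001, -0.003] trans [0.0006, 0.0016, 0.17]
```

View pics/w5.png

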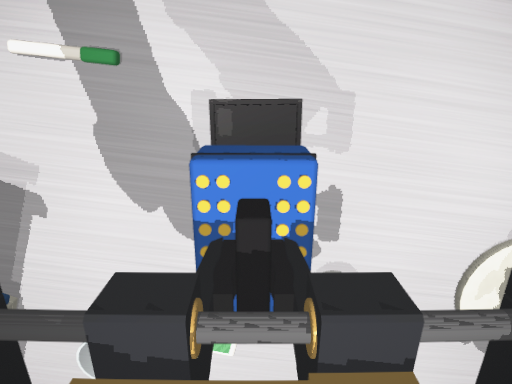

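>>> {"op": "jog_arm", "data": {"turn": [[0,0,0],[0,0,0],[0,0,0],[0,0,0],[0,0,0],[0,0,0],[0,0,0],[0,0,0],[0,0,0],[0,0,0],[0,0,0]], "translation": [[0,0.001,0.04],[0,0.001,0.08],[0,0.001,0.12],[0,0.001,0.15],[0,0.001,0.164],[0,0.001,0.17],[0,0.001,0.173],[0,0.001,0.175],[0,0.001,0.177],[0,0.001,0.178],[0,0.001,0.178]], "grip": [0.9,0.9,0.9,0.9,0.9,0.9,0.9,0.9,0.9,0.9,0.9]}}

```text
clock: 22.82
tool_pos: [0.4586, 0.3122, 0.0718]
eef_rot: [-0.065, 0.998, 0.0, 0.0]
contact_force: [-0.7, -0.0, -1.2]
opening: 0.181
finger_force: 25.0
```

>>> {"op": "jog_arm", "data": {"turn": [[0,0,0],[0,0,0],[0,0,0],[0,0,0]], "translation": [[0,0,0.001],[0,0,0.002],[0,0,0.002],[0,0,0.002]], "grip": [0.9,0.9,0.9,0.9]}}

```text
clock: 23.32
tool_pos: [0.4587, 0.3124, 0.0709]
eef_rot: [-0.065, 0.998, 0.0, 0.0]
contact_force: [-1.1, -1.0, 8.7]
opening: 0.183
finger_force: 25.0
```

>>> {"op": "jog_arm", "data": {"turn": [[0,0,0],[0,0,0],[0,0,0],[0,0,0],[0,0,0],[0,0,0],[0,0,0]], "translation": [[0,0,0],[0,0,0],[0,0,0],[0,0,-0.02],[0,0,-0.07],[0,0,-0.13],[0,0,-0.19]], "grip": [0.6,0.5,0.5,0.5,0.5,0.5,0.5]}}

```text
clock: 24.2
tool_pos: [0.4584, 0.3119, 0.2614]
eef_rot: [-0.065, 0.998, -0.0, -0.0]
contact_force: [0.4, -0.6, 0.2]
opening: 0.501
finger_force: 0.0
```

```bash
python3 - <<'E'
from h import *
cams.snapshot('top')
for n in ['top_drawer_handle','full_box','empty_box','yellow_box']:
  for d in models.place_of('top',n)[:1]: print(n,d)
print(pose()[0]); go([.4445,-.096,.26],-14.5)
E
```

```text
top_drawer_handle {'position': [0.444, -0.0942, 0.1445], 'p': 0.57}
full_box {'position': [0.4589, 0.3109, 0.0038], 'p': 0.63}
empty_box {'position': [0.5845, -0.1312, 0.0778], 'p': 0.93}
yellow_box {'position': [0.5456, -0.211, 0.0809], 'p': 0.71}
[0.45834268 0.31160945 0.2592051 ]
turn [-0.0, -0.001, -1.189] trans [0.0662, -0.4024, -0.0004]
```

>>> {"op": "jog_arm", "data": {"turn": [[0,0,1.953],[0,0,1.953],[0,0,1.953],[0,0,1.953],[0,0,1.953],[0,0,1.953],[0,0,1.953],[0,0,1.953],[0,0,1.953],[0,0,1.953],[0,0,1.953],[0,0,1.953],[0,0,1.953],[0,0,1.953]], "translation": [[0.066,-0.402,0],[0.066,-0.402,0],[0.066,-0.402,0],[0.066,-0.402,0],[0.066,-0.402,0],[0.066,-0.402,0],[0.066,-0.402,0],[0.066,-0.402,0],[0.066,-0.402,0],[0.066,-0.402,0],[0.066,-0.402,0],[0.066,-0.402,0],[0.066,-0.402,0],[0.066,-0.402,0]], "grip": [0.7,0.7,0.7,0.7,0.7,0.7,0.7,0.7,0.7,0.7,0.7,0.7,0.7,0.7]}}

```text
clock: 26.2
tool_pos: [0.4447, -0.095, 0.2593]
eef_rot: [0.79, 0.612, -0.0, -0.0]
contact_force: [-0.5, 0.0, 0.9]
opening: 0.303
finger_force: 0.0
```

```bash
python3 - <<'E'
from h import *
s=r.get_state();print(s['tool_pos'],s['clock'],s['opening'],R.from_quat(s['eef_rot']).as_euler('zyx',degrees=True))
im=save('wrist','w6')
for n in ['top_drawer_handle']:
  for d in models.place_of('wrist',n)[:1]: print(n,d)
go([.4445,-.096,.155],-14.5)
E
```

```text
[ 0.44468881 -0.0950194   0.25934149] 26.2 0.30282323681297857 [-7.55404007e+01 -5.19070182e-02 -1.79992964e+02]
top_drawer_handle {'position': [0.4506, -0.0957, 0.1489], 'p': 0.76}
turn [-0.0, -0.0, 0.0] trans [-0.001, -0.0001, 0.1046]
```

View pics/w6.png

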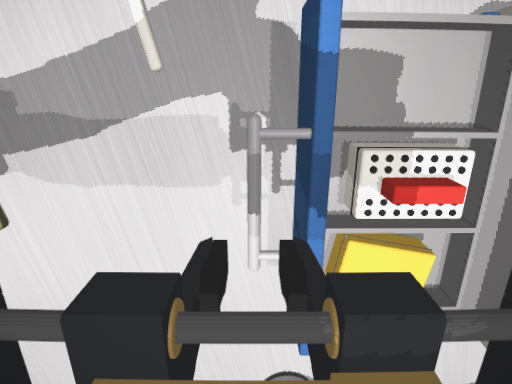

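>>> {"op": "jog_arm", "data": {"turn": [[0,0,0],[0,0,0],[0,0,0],[0,0,0],[0,0,0],[0,0,0],[0,0,0],[0,0,0],[0,0,0]], "translation": [[0,0.001,0.04],[0,0.001,0.07],[0,0.001,0.1],[0,0.001,0.104],[0,0.001,0.104],[0,0.001,0.104],[0,0.001,0.104],[0,0.001,0.104],[0,0.001,0.104]], "grip": [0.7,0.7,0.7,0.7,0.7,1,1,1,1], "force": 15}}

```text
clock: 27.42
tool_pos: [0.4461, -0.0952, 0.1565]
eef_rot: [0.791, 0.612, 0.0, 0.0]
contact_force: [-1.1, 0.7, 8.4]
opening: 0.118
finger_force: 15.0
```

>>> {"op": "jog_arm", "data": {"turn": [[0,0,0],[0,0,0],[0,0,0],[0,0,0],[0,0,0],[0,0,0],[0,0,0],[0,0,0],[0,0,0],[0,0,0],[0,0,0],[0,0,0],[0,0,0],[0,0,0],[0,0,0]], "translation": [[0,0.004,0],[0,0.012,0],[0,0.025,0],[0,0.04,0],[0,0.055,0],[0,0.07,0],[0,0.085,0],[0,0.1,0],[0,0.115,0],[0,0.13,0],[0,0.142,0],[0,0.15,0],[0,0.156,0],[0,0.16,0],[0,0.16,0]], "grip": [1,1,1,1,1,1,1,1,1,1,1,1,1,1,1]}}

```text
clock: 29.3
tool_pos: [0.6018, -0.1354, 0.1566]
eef_rot: [0.791, 0.612, 0.001, 0.001]
contact_force: [0.3, 0.2, 5.0]
opening: 0.116
finger_force: 15.0
```

>>> {"op": "jog_arm", "data": {"turn": [[0,0,0],[0,0,0],[0,0,0],[0,0,0],[0,0,0],[0,0,0]], "translation": [[0,0.003,0],[0,0.006,0],[0,0.009,0],[0,0.011,0],[0,0.013,0],[0,0.013,0]], "grip": [1,1,1,1,1,1]}}

```text
clock: 30.05
tool_pos: [0.6093, -0.1374, 0.1564]
eef_rot: [0.791, 0.612, -0.003, -0.004]
contact_force: [-9.8, 3.0, 15.4]
opening: 0.117
finger_force: 15.0
```

>>> {"op": "jog_arm", "data": {"turn": [[0,0,0],[0,0,0],[0,0,0],[0,0,0],[0,0,0],[0,0,0],[0,0,0]], "translation": [[0,0,0],[0,-0.004,0],[0,-0.004,0],[0,-0.004,-0.02],[0,-0.004,-0.06],[0,-0.06,-0.12],[0,-0.12,-0.14]], "grip": [0.7,0.7,0.7,0.7,0.7,0.7,0.7]}}

```text
clock: 30.92
tool_pos: [0.5143, -0.1129, 0.2896]
eef_rot: [0.791, 0.612, 0.002, 0.002]
contact_force: [-0.1, 0.8, -0.0]
opening: 0.304
finger_force: 0.0
```

```bash
python3 - <<'E'
from h import *
w=save('wrist','w7');s=save('scene','s7')
for n in ['top_drawer_handle','full_box','jar','beaker']:
  for d in models.place_of('scene',n)[:1]: print(n,d)
cv2.imwrite('pics/end.png',np.hstack([cv2.resize(w,(400,300)),cv2.resize(s,(400,300))])[:,:,::-1])
E
```

```text
top_drawer_handle {'position': [0.6148, -0.138, 0.1449], 'p': 0.89}
full_box {'position': [0.4576, 0.3142, 0.0048], 'p': 0.87}
jar {'position': [0.7347, -0.2541, 0.1723], 'p': 0.84}
beaker {'position': [0.7053, 0.1603, -0.0014], 'p': 0.78}
```

View pics/end.png

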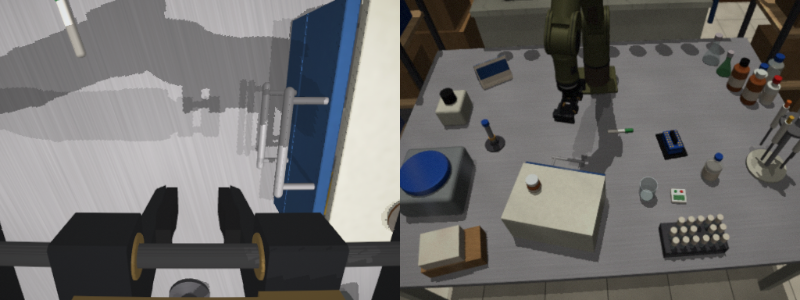

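```bash
python3 - <<'E'
from h import *
for f in ['w1','w7']:
  im=cv2.imread(f'pics/{f}.png')
  cv2.imwrite(f'pics/{f}c.png',cv2.resize(im[60:290,200:512] if f=='w7' else im[0:290,240:420],(400,500)))
a=cv2.imread('pics/w1c.png');b=cv2.imread('pics/w7c.png')
cv2.imwrite('pics/cmp.png',np.hstack([a,b]))
E
```

```text
(no output)
```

View pics/cmp.png

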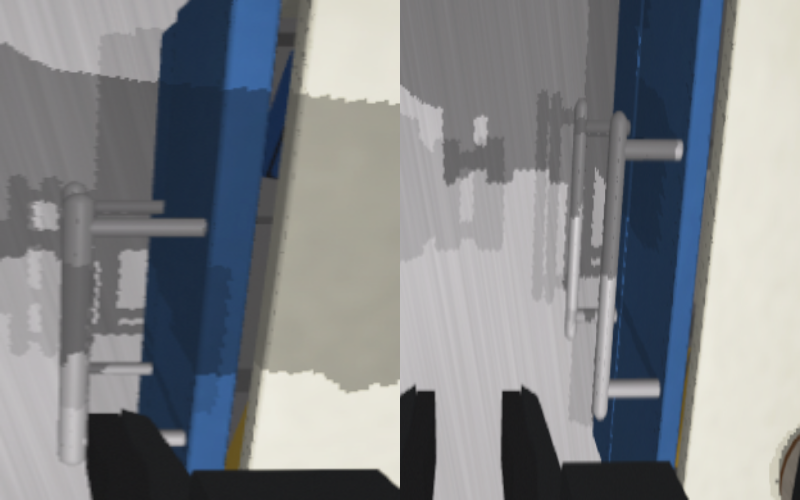

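```bash
python3 - <<'E'
from h import *
go([.5754,-.1287,.152],-14.5)
E
```

```text
turn [0.001, -0.0, 0.0] trans [-0.0002, 0.0626, 0.1357]
```

>>> {"op": "jog_arm", "data": {"turn": [[0,0,0],[0,0,0],[0,0,0],[0,0,0],[0,0,0],[0,0,0],[0,0,0],[0,0,0],[0,0,0],[0,0,0],[0,0,0]], "translation": [[0,0.03,0],[0,0.062,0.03],[0,0.062,0.08],[0,0.062,0.12],[0,0.062,0.136],[0,0.062,0.136],[0,0.067,0.136],[0,0.07,0.136],[0,0.073,0.136],[0,0.076,0.136],[0,0.076,0.136]], "grip": [1,1,1,1,1,1,1,1,1,1,1]}}

```text
clock: 32.6
tool_pos: [0.5873, -0.1318, 0.152]
eef_rot: [0.791, 0.612, 0.0, 0.0]
contact_force: [0.3, 0.2, -0.6]
opening: 0.007
finger_force: 0.0
```

>>> {"op": "jog_arm", "data": {"turn": [[0,0,0],[0,0,0],[0,0,0],[0,0,0],[0,0,0]], "translation": [[0,0.002,0],[0,0.004,0],[0,0.006,0],[0,0.008,0],[0,0.008,0]], "grip": [1,1,1,1,1]}}

```text
clock: 33.22
tool_pos: [0.5896, -0.1324, 0.1517]
eef_rot: [0.791, 0.612, -0.003, -0.005]
contact_force: [-11.9, 3.1, 11.6]
opening: 0.008
finger_force: 6.8
```

>>> {"op": "jog_arm", "data": {"turn": [[0,0,0],[0,0,0],[0,0,0],[0,0,0],[0,0,0]], "translation": [[0,0.002,0],[0,0.004,0],[0,0.006,0],[0,0.006,0],[0,0.006,0]], "grip": [1,1,1,1,1]}}

```text
clock: 33.85
tool_pos: [0.5898, -0.1324, 0.1517]
eef_rot: [0.791, 0.612, -0.007, -0.01]
contact_force: [-23.7, 6.6, 24.4]
opening: 0.008
finger_force: 13.8
```

>>> {"op": "jog_arm", "data": {"turn": [[0,0,0],[0,0,0],[0,0,0],[0,0,0],[0,0,0],[0,0,0],[0,0,0]], "translation": [[0,-0.01,0],[0,-0.03,0],[0,-0.045,-0.03],[0,-0.06,-0.08],[0,-0.08,-0.13],[0,-0.08,-0.13],[0,-0.08,-0.13]], "grip": [1,1,1,1,1,1,1]}}

```text
clock: 34.72
tool_pos: [0.5234, -0.1152, 0.2816]
eef_rot: [0.791, 0.612, 0.0, 0.0]
contact_force: [-0.2, -0.0, -1.1]
opening: 0.003
finger_force: 0.0
```

```bash
python3 - <<'E'
from h import *
print(r.get_state()['contact_force']); print(r.finish_job())
E
```

```text
[-0.22444003 -0.00485322 -1.13022605]
the job is handed in; nothing more can be done
None
```

I handed the job in at about 35 s: the white box is in the drawer's middle bay, the blue box is on the tray, and the top drawer is pushed shut against its stop; the hand-in gave no verdict.

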